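# Weigh a parcel on the bench scale

### The arm

A 6-joint arm with a two-finger parallel gripper is mounted at the origin on a cart in front of the work surface, level with it; the furniture and walls round the work are solid. World frame = base frame: x ahead of the robot, y to its left, z up, the work surface at z = 0. Lengths are in m, angles in rad, forces in N, time in s.
With the tool pointing down it reaches from about 0.225 to 0.875 m from the base axis. Payload 3.4 kg.
Tool frame: the origin (TCP) lies between the finger pads; the fingertips stand 22 mm ahead of it and the grasp point (between the pads) lies 3 mm ahead of it (manip.finger_overhang is the distance from the TCP to the fingertips, in m); z points along the fingers, y is the line along which they close (so a half turn about z gives the same grasp; the last joint's range is limited). The gripper opens to 85 mm and grips with 20 to 120 N. Pads are 22 mm wide; open, the fingers measure 114 mm over their backs; the gripper's body (76 mm by 85 mm) begins 54 mm behind the grasp point. The pads swing forward as they close: fully open they stand 13 mm farther back than shut.
Start: joints at [-1.447, 0.276, 1.505, -0, 1.361, -0.121], TCP at [0.139, -0.558, 0.253] pointing down, gripper open.
Joint ranges: [-2.89, 2.89], [-0.75, 2.08], [0.22, 2.7], [-1.18, 4.32], [0.11, 2.71], [-2.7, 2.7]. Speed limits (rad/s): [2.57, 2.57, 3.14, 3.14, 3.14, 3.14].

### API

Orientations are given as a unit quaternion [w, x, y, z].
In Python, from rig import get_state, eyes, order, manip gives the robot as it stands.
- The arm moves only by the tool drive_tool, never from a script. Its argument "rows" is a list of rows, each a list of 4 numbers: the shift along the tool's x, y, z in units of 25 mm (1.0 is 25 mm), then the turn about the tool's z in units of 6 degrees (1.0 is 6 degrees). A call has exactly 8 rows; each row is the pose to reach, as a shift and turn from the pose commanded when the call began, along the tool's axes at that moment; what a row does not reach only later rows make up. A row lasts 1/12 s, in which the tool goes at most 41.7 mm and 7.16 degrees, less where a joint would pass 70% of its speed; a pose out of reach is approached as far as the arm can. A call with a gripper value outside its range is refused whole. "grip" is the finger opening in mm, from 0 to 85.4, set as the call begins (left out, the last holds). The fingers move at their own pace and stop on an object; "newtons" is the grip in N (left out, the last holds). Time passes only in rows, so rows that repeat a pose let the fingers close, or fill a call up. It gives the time, the measured TCP pose, the force, the opening and the grip force at its end, in the units of the state.
- get_state(): the state, without advancing time (a new reading comes with each control period).
- eyes.get_image(name): name is "scene" or "side" or "wrist"; returns (picture, depth): 400x640x3 uint8, red, green, blue; 400x640 float32, m along the optical axis (not along the pixel's ray), 0 where there is no reading.
- eyes.camera_info(name): a dict with "fx", "fy", "cx", "cy" (pixels), "R" (3x3) and "t" (3): a world point X has camera coordinates R X + t. Camera axes: x right, y down, z forward; pixel columns grow to the right and rows downward; lengths in m; the calibration is good to about 2 mm. A picture is of the moment at which its call begins: read the wrist's pose just before it. camera_info takes no time and is no camera call; for the wrist camera it gives the pose at the moment of the call.
- order.sign_off(): hands the job in; it is judged then, once.
The state is a dict: "clock": time; "qpos": joint angles; "qd": joint speeds; "effort": joint torques, N m; "position": TCP position; "ee_rot": TCP orientation; "contact_force": force on the tool from outside, world axes, zero at the start; "moment": the same for the moment, N m; "width": finger opening in m; "gripper_force": force on a finger pad.
Only numpy, scipy, OpenCV 4.12 (cv2) and the standard library are available. Lean on these libraries where they do the work, as an engineer would, in place of code of your own. Each camera call takes 0.05 s, during which the arm holds its last target. There are 200 camera calls.

### The job

Weigh the waiting parcel, touching everything lightly with the fingertips and never grasping or lifting anything: tap the round key to switch the scale on, then tap the square key right beside the round one to zero the empty scale. Then push the parcel along the rollers until it lies wholly on the weighing plate, square against the plate's upturned stop, let go of it, and tap the wide key to print its label. Leave the other square key, the stapler, the tape roll and the handheld terminal alone.

Things in the scene. Friction and masses are not known exactly. Their poses are not given: they have to be found in the camera images.
- scale: parcel scale with its roller infeed, one fixed unit about 200 mm wide (x) and 470 mm long (y). Origin: at bench height under the centre of the weighing plate; z up, +y from the plate toward the rollers (about the robot's left), +x away from the robot
- plate_top (a point): centre of the top of the steel weighing plate: 202 mm in the scale's x, 180 mm in its y, top 58.5 mm over the bench
- stop_face (a point): centre of the stop's face, an upturned steel lip (part of the plate) across the plate's end farthest from the rollers: at y = -90 mm in the scale's frame, faces +y, top edge 28 mm above the plate
- track_end (a point): middle of the open outer end of the roller track, at roller height, y = 378 mm in the scale's frame. Ten free steel rollers lie along x, 20 mm diameter, tops 60 mm over the bench, axes at y = 107 to 359 mm every 28 mm, between guide strips 172 mm apart inside (y = 96 to 378 mm) whose tops stand 15 mm over the rollers
- indicator: the scale's console, fixed, behind the scale (farther from the robot): dark display along its back half, four white keys in a row along its front half. 130 mm (x) by 222 mm (y), 102 mm high at the back. Origin: at bench height under its centre; +x away from the robot, +y left, z up. Keys from left to right: round (y = +66 mm), square (+22), square (-22), wide (-72)
- key_power_top (a point): centre of the top of the round key (27 mm diameter, leftmost, switches the scale on), 87 mm over the bench, 8 mm proud of the face; moves with the key. The face leans 0.22 rad toward the robot; a vertical press works
- key_zero_top (a point): centre of the top of the square key beside the round one (26 x 26 mm, zeroes the scale); moves with the key
- key_print_top (a point): centre of the top of the wide key (26 mm in x, 44 mm in y, rightmost, prints the label); moves with the key
- key_power (a joint): travel of the round key into the face, m: 0 up, 0.004 fully down; sprung, 1 N at rest to 4 N fully down; counts as tapped beyond 0.0025
- key_zero (a joint): travel of the square zero key, as above
- key_tare (a joint): travel of the other square key (at y = -22 mm on the console), as above; not to be pressed
- key_print (a joint): travel of the wide key, as above
- parcel: brown carton loose on the rollers, 0.3 to 0.65 kg: 140 mm along its own x (across the track), 110 mm along its own y, 50 mm high; origin at the centre of its underside. It starts with its axes along the scale's to within 0.13 rad. Against the stop its origin is at y = -35 mm in the scale's frame. It rolls easily on the rollers and slides with friction on the plate
- tape_roll: roll of clear tape lying flat, 98 mm across, 45 mm high, bystander; origin under its centre
- stapler: blue stapler about 150 mm long, 44 mm high, to the right of the console, bystander; origin under its centre
- terminal: black handheld terminal about 170 mm long, 24 mm high, right of the weighing plate, bystander; origin under its centre

How it is judged:
By the outcome, as a careful person would: the job done as asked, in the order asked, and still so for the second after the job is handed in, with the robot touching nothing.
It also fails if it takes over 64 s, if anything falls off the work surface, if the arm or the gripper's body presses on something with over 40 N, if the wrist force passes 120 N, or if a joint passes its speed limit or range.

## Working session

There is one attempt and no reset: what is moved stays moved. The work goes in short steps, Python scripts to look and compute and a tool call to move; the robot and the scene stay as the last step left them, time stands still between calls to the robot, and variables do not carry over. Pictures are saved under pics/ and viewed, at most 10 in all, crops included, and the job is handed in when it is done.

Besides the shell and the picture viewer there is one more tool, called after "Call:" as name(argument=value, ...), one argument or row to a line, values as JSON. drive_tool: Moves the arm, as the interface text tells. Its arguments: {"type":"object","properties":{"rows":{"type":"array","items":{"type":"array","items":{"type":"number"}}},"grip":{"type":"number"},"newtons":{"type":"number"}},"required":["rows"]}

```bash
mkdir -p pics; cat > h.py <<'E'
from rig import get_state, eyes, order, manip
import numpy as np, cv2
def cast(n,px,z,ci=None):
    c=ci or eyes.camera_info(n); R=np.array(c["R"]);t=np.array(c["t"])
    px=np.atleast_2d(px).astype(float)
    d=np.c_[(px[:,0]-c["cx"])/c["fx"],(px[:,1]-c["cy"])/c["fy"],np.ones(len(px))]@R
    o=-R.T@t
    return o+d*((z-o[2])/d[:,2])[:,None]
def cloud(n,dep,ci=None):
    c=ci or eyes.camera_info(n); v,u=np.mgrid[:400,:640]
    P=np.stack([(u-c["cx"])/c["fx"]*dep,(v-c["cy"])/c["fy"]*dep,dep],-1)
    return (P-np.array(c["t"]))@np.array(c["R"])
E
python3 - <<'E'
from h import *
for n in("scene","side"):
    p,d=eyes.get_image(n); cv2.imwrite(f"pics/{n}0.png",p[...,::-1]); np.savez(f"{n}0.npz",p=p,d=d)
    c=eyes.camera_info(n);print(n,-np.array(c["R"]).T@np.array(c["t"]),c["fx"])
s=get_state();print(s["position"],s["ee_rot"],s["clock"],manip.finger_overhang,s["width"])
E
```

```text
scene [-0.30514225  0.59072417  0.63185826] 406.9005483258498
side [ 0.55178408 -1.15735275  0.65723193] 406.54895141076133
[ 0.13930836 -0.55741184  0.2525179 ] [-8.25772228e-04  9.92518635e-01  1.22090451e-01  2.17983409e-06] 0.1 0.022 0.08524329217026759
```

View pics/scene0.png

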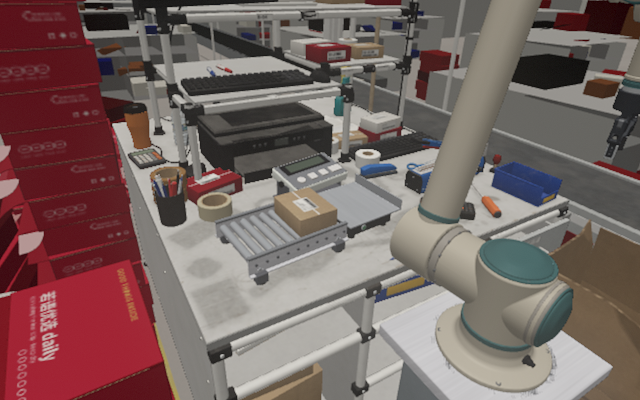

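View pics/side0.png

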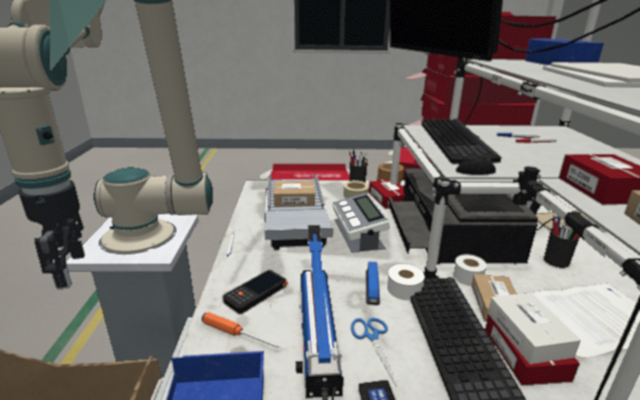

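The scene view shows the parcel at about (306,210) on the rollers, the plate at (365,205) and the console keys along (283–340,183). In the side view the keys are at about (350,210).

```bash
python3 - <<'E'
from h import *
a=np.load("scene0.npz");b=np.load("side0.npz")
A=cv2.resize(a["p"][145:285,205:415],None,fx=3.8,fy=3.8,interpolation=cv2.INTER_CUBIC)[...,::-1]
cv2.imwrite("pics/c1.png",A)
B=cv2.resize(b["p"][165:255,255:400],None,fx=5.5,fy=5.5,interpolation=cv2.INTER_CUBIC)[...,::-1]
cv2.imwrite("pics/c2.png",B)
P=cloud("scene",a["d"]);Q=cloud("side",b["d"])
for n,C,pts in(("scene",P,[(306,210),(365,210),(315,165),(250,235),(283,185),(345,135),(180,130),(260,100)]),("side",Q,[(295,187),(298,215),(365,207),(350,212),(443,210),(460,150),(300,240)])):
    for u,v in pts: print(n,(u,v),C[v,u].round(3))
E
```

```text
scene (306, 210) [0.459 0.162 0.111]
scene (365, 210) [ 0.456 -0.023  0.06 ]
scene (315, 165) [ 0.72  -0.015  0.092]
scene (250, 235) [0.574 0.271 0.002]
scene (283, 185) [0.681 0.118 0.069]
scene (345, 135) [ 0.866 -0.228  0.109]
scene (180, 130) [1.073 0.315 0.15 ]
scene (260, 100) [0.871 0.101 0.278]
side (295, 187) [0.499 0.145 0.109]
side (298, 215) [0.512 0.032 0.057]
side (365, 207) [0.728 0.018 0.094]
side (350, 212) [0.68  0.007 0.081]
side (443, 210) [ 0.885 -0.251  0.215]
side (460, 150) [ 0.97  -0.077  0.316]
side (300, 240) [ 0.522 -0.097  0.038]
```

View pics/c1.png

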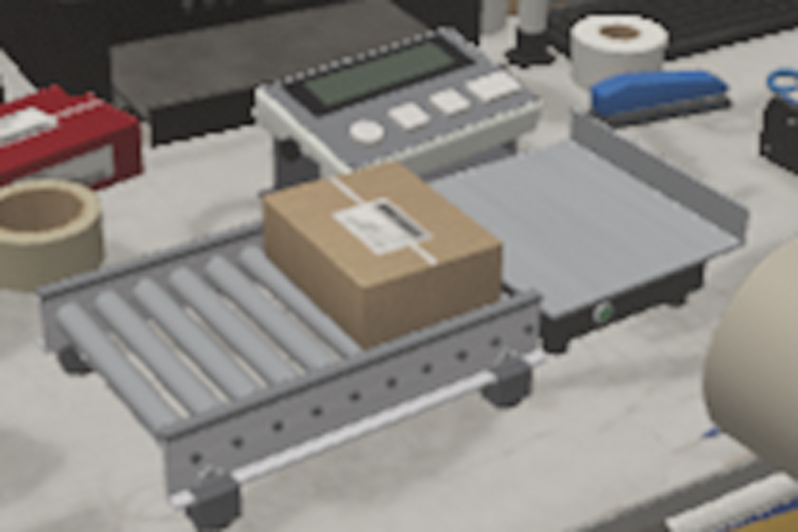

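View pics/c2.png

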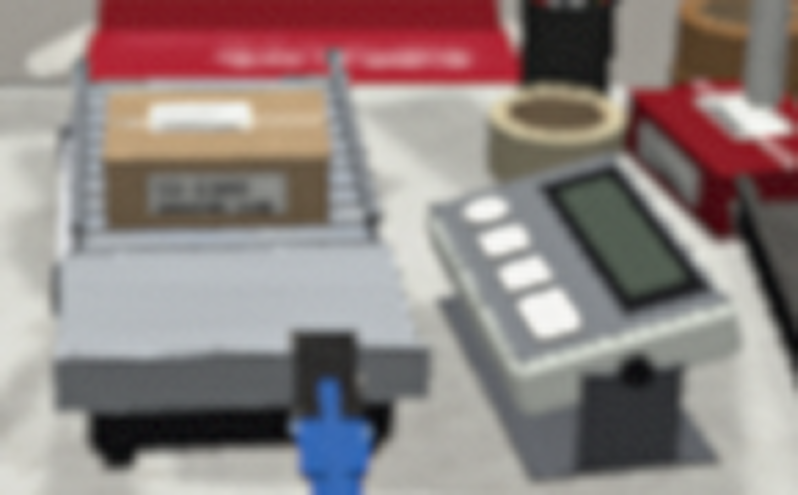

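The crops show all four keys, the parcel's top corners (262,198), (398,162), (502,243), (365,288), and the stop's top edge (575,113)–(747,213) clearly. I'll turn these into positions.

```bash
python3 - <<'E'
from h import *
f1=lambda L:np.array(L)/3.8+[205,145]-.37
f2=lambda L:np.array(L)/5.5+[255,165]-.4
k1=cast("scene",f1([(367,131),(410,117),(450,101),(494,86)]),.087)
k2=cast("side",f2([(487,210),(503,240),(525,274),(549,313)]),.087)
print(k1.round(4));print(k2.round(4))
ang=lambda d:np.arctan2(d[1],d[0])
for k in(k1,k2): print("console yaw",ang(k[0]-k[3])-np.pi/2)
pc=cast("scene",f1([(262,198),(398,162),(502,243),(365,288)]),.11);print("parcel",pc.round(4),pc.mean(0).round(4))
print(np.linalg.norm(np.roll(pc,-1,0)-pc,axis=1), ang(pc[0]-pc[1])-np.pi/2,ang(pc[3]-pc[2])-np.pi/2, ang(pc[1]-pc[2]))
g=cast("scene",f1([(165,430),(540,293)]),.075);print("nearguide",g.round(4),ang(g[0]-g[1])-np.pi/2)
g=cast("scene",f1([(42,290),(262,217)]),.075);print("farguide",g.round(4),ang(g[0]-g[1])-np.pi/2)
s=cast("scene",f1([(575,113),(747,213)]),.0865);print("stop",s.round(4),s.mean(0),ang(s[0]-s[1]))
s=cast("side",f2([(57,358),(428,350)]),.0865);print("stop side",s.round(4),s.mean(0),ang(s[1]-s[0]))
pc=cast("side",f2([(107,157),(330,157),(325,88),(117,90)]),.11);print("parcel side",pc.round(4))
E
```

```text
[[ 0.6591  0.0676  0.087 ]
 [ 0.6653  0.0249  0.087 ]
 [ 0.6761 -0.0193  0.087 ]
 [ 0.6843 -0.0676  0.087 ]]
[[ 0.6615  0.0635  0.087 ]
 [ 0.6679  0.022   0.087 ]
 [ 0.6769 -0.0224  0.087 ]
 [ 0.6859 -0.0701  0.087 ]]
console yaw 0.18428709726301662
console yaw 0.1809354803749903
parcel [[0.5602 0.204  0.11  ]
 [0.5632 0.0938 0.11  ]
 [0.4292 0.0898 0.11  ]
 [0.4231 0.1966 0.11  ]] [0.4939 0.1461 0.11  ]
[0.11024746 0.13396449 0.10695686 0.13731217] 0.026694807657611674 0.057515256995904096 0.030096936384338253
nearguide [[0.3909 0.346  0.075 ]
 [0.4106 0.0695 0.075 ]] 0.07112676442714894
farguide [[0.5717 0.3605 0.075 ]
 [0.5923 0.1902 0.075 ]] 0.12074135706587241
stop [[ 0.61   -0.0987  0.0865]
 [ 0.4143 -0.1131  0.0865]] [ 0.51215347 -0.10590189  0.0865    ] 0.07349418530252406
stop side [[ 0.4215 -0.1207  0.0865]
 [ 0.6173 -0.1117  0.0865]] [ 0.51938168 -0.11618978  0.0865    ] 0.04595567181851839
parcel side [[0.4315 0.0889 0.11  ]
 [0.5668 0.09   0.11  ]
 [0.5645 0.2023 0.11  ]
 [0.4292 0.1973 0.11  ]]
```

```bash
cat >> h.py <<'E'
from scipy.spatial.transform import Rotation as Ro
def st():
    s=get_state(); w,x,y,z=s["ee_rot"]; R=Ro.from_quat([x,y,z,w]).as_matrix()
    return s,R,np.arctan2(R[1,0],R[0,0])
def togo(p,yaw):
    s,R,y=st(); print("t",round(s["clock"],2),"at",s["position"],"yaw",round(y,4),"F",np.round(s["contact_force"],1))
    print(" shift units",(R.T@(np.array(p)-s["position"])/.025).round(2),"turn",round(-np.degrees((yaw-y+np.pi)%(2*np.pi)-np.pi)/6,2))
E
python3 - <<'E'
from h import *
P=cloud("scene",np.load("scene0.npz")["d"]).reshape(-1,3);Q=cloud("side",np.load("side0.npz")["d"]).reshape(-1,3)
for n,C in(("scene",P),("side",Q)):
    m=(C[:,2]>.14)&(C[:,2]<.7)&(abs(C[:,1])<.45)&(C[:,0]>.55)&(C[:,0]<1.2)
    print(n,m.sum(),np.percentile(C[m],[0,1,5],axis=0).round(3))
d=np.array([.521,.624])/.812;n_=np.array([-d[1],d[0]])
r=Q[:,:2]-[.139,-.558];m=(abs(r@n_)<.1)&(r@d>.15)&(r@d<.85)&(Q[:,2]<.6)
print("corridor max z",np.percentile(Q[m,2],[99,99.9,100]))
togo([.660,.0655,.16],np.pi/2+.15)
E
```

```text
scene 15772 [[ 0.55  -0.45   0.14 ]
 [ 0.571 -0.423  0.143]
 [ 0.868 -0.355  0.146]]
side 29245 [[ 0.552 -0.45   0.14 ]
 [ 0.564 -0.442  0.143]
 [ 0.865 -0.424  0.153]]
corridor max z [0.09431399 0.59689975 0.59961566]
t 0.1 at [ 0.13930836 -0.55741184  0.2525179 ] yaw 0.2448 F [-0.2  0.6  0.3]
 shift units [ 26.24 -19.12   3.74] turn -14.09
```

Call:
drive_tool(
  rows=[
    [1.3, -0.95, 0, -0.8],
    [2.6, -1.9, 0, -1.6],
    [3.9, -2.85, 0, -2.4],
    [5.2, -3.8, 0, -3.2],
    [6.5, -4.75, 0, -4],
    [7.8, -5.7, 0, -5],
    [9.1, -6.65, 0, -6],
    [10.4, -7.6, 0, -7],
  ],
  grip=0,
  newtons=20,
)

```text
clock: 0.77
position: [0.3462, -0.3086, 0.2531]
ee_rot: [-0.0, 0.882, 0.472, -0.0]
contact_force: [0.7, -0.7, 0.3]
width: -0.0002
gripper_force: 0.0
```

```bash
python3 -c "
from h import *
togo([.660,.0655,.16],np.pi/2+.15)"
```

```text
t 0.77 at [ 0.34620529 -0.30862942  0.25308453] yaw 0.9825 F [ 0.7 -0.7  0.3]
 shift units [19.41  2.14  3.73] turn -7.05
```

Call:
drive_tool(
  rows=[
    [1.6, 0.2, 0, -0.9],
    [3.2, 0.4, 0, -1.8],
    [4.8, 0.5, 0, -2.7],
    [6.4, 0.7, 0, -3.6],
    [8, 0.9, 0, -4.5],
    [9.6, 1.1, 0, -5.4],
    [11.2, 1.2, 0, -6.2],
    [12.8, 1.4, 0, -7],
  ],
)

```text
clock: 1.43
position: [0.5538, -0.0626, 0.2529]
ee_rot: [-0.0, 0.654, 0.756, -0.0]
contact_force: [0.6, -0.5, 0.2]
width: -0.0001
gripper_force: 0.0
```

```bash
python3 -c "
from h import *
togo([.660,.0655,.16],np.pi/2+.15)"
```

```text
t 1.43 at [ 0.55379197 -0.06262558  0.25292344] yaw 1.7155 F [ 0.6 -0.5  0.2]
 shift units [4.46 4.95 3.71] turn -0.05
```

Call:
drive_tool(
  rows=[
    [1, 1.1, 0.5, 0],
    [2, 2.2, 1, 0],
    [3, 3.3, 1.6, 0],
    [4, 4.4, 2.4, 0],
    [4.5, 5, 3.2, 0],
    [4.5, 5, 3.7, 0],
    [4.5, 5, 3.7, 0],
    [4.5, 5, 3.7, 0],
  ],
)

```text
clock: 2.1
position: [0.6606, 0.0642, 0.1594]
ee_rot: [-0.001, 0.656, 0.755, -0.001]
contact_force: [0.2, -0.5, 0.5]
width: 0.0002
gripper_force: 0.0
```

```bash
python3 - <<'E'
from h import *
togo([.660,.0655,.16],np.pi/2+.15)
c=eyes.camera_info("wrist");p,d=eyes.get_image("wrist")
q,_=eyes.get_image("scene")
cv2.imwrite("pics/w1.png",np.vstack([p[...,::-1],cv2.resize(q[130:230,230:390],(640,400))[...,::-1]])[::1,::1][:, :] if 0 else cv2.resize(np.hstack([p,cv2.resize(q[130:230,230:390],(640,400))]),(800,250))[...,::-1])
s,R,y=st()
for k in([.660,.0655,.087],[.6665,.0235,.087],[.685,-.069,.087],list(s["position"]+R@[0,0,.022])):
    X=np.array(c["R"])@k+c["t"];print(k,c["fx"]*X[0]/X[2]+c["cx"],c["fy"]*X[1]/X[2]+c["cy"])
np.savez("w1.npz",p=p,d=d,c=c)
E
```

```text
t 2.1 at [0.66062349 0.06422727 0.1594043 ] yaw 1.7114 F [ 0.2 -0.5  0.5]
 shift units [ 0.05 -0.02 -0.02] turn -0.09
[0.66, 0.0655, 0.087] 322.36221328699787 222.12328055278388
[0.6665, 0.0235, 0.087] 323.2393718673229 287.207924824748
[0.685, -0.069, 0.087] 330.8755916278935 409.11371725325006
[np.float64(0.6616646475939147), np.float64(0.06352284429103855), np.float64(0.13974020412890148)] 325.14007724551885 267.0968723475436
```

View pics/w1.png

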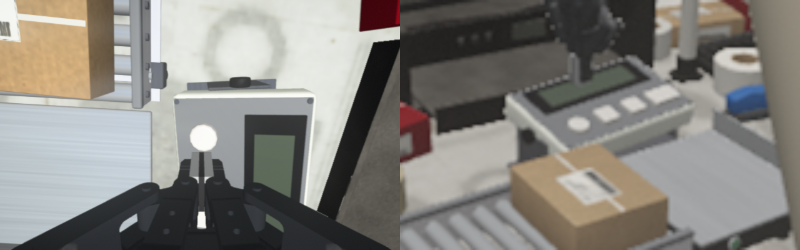

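Call:
drive_tool(
  rows=[
    [0.05, 0, 0.6, 0],
    [0.05, 0, 1.2, 0],
    [0.05, 0, 1.6, 0],
    [0.05, 0, 1.75, 0],
    [0.05, 0, 1.82, 0],
    [0.05, 0, 1.88, 0],
    [0.05, 0, 1.92, 0],
    [0.05, 0, 1.92, 0],
  ],
)

```text
clock: 2.87
position: [0.6617, 0.0653, 0.1134]
ee_rot: [0.0, 0.656, 0.755, 0.0]
contact_force: [-0.3, 0.0, -0.1]
width: -0.0003
gripper_force: 0.0
```

Call:
drive_tool(
  rows=[
    [0, 0, 0.04, 0],
    [0, 0, 0.08, 0],
    [0, 0, 0.12, 0],
    [0, 0, 0.12, 0],
    [0, 0, 0.12, 0],
    [0, 0, 0.12, 0],
    [0, 0, 0.12, 0],
    [0, 0, 0.12, 0],
  ],
)

```text
clock: 3.53
position: [0.6616, 0.0654, 0.11]
ee_rot: [0.0, 0.656, 0.755, 0.0]
contact_force: [1.2, 0.4, 2.3]
width: 0.0
gripper_force: 0.7
```

Call:
drive_tool(
  rows=[
    [0, 0, 0.04, 0],
    [0, 0, 0.07, 0],
    [0, 0, 0.07, 0],
    [0, 0, 0.07, 0],
    [0, 0, 0.07, 0],
    [0, 0, 0.07, 0],
    [0, 0, 0.07, 0],
    [0, 0, 0.07, 0],
  ],
)

```text
clock: 4.2
position: [0.6615, 0.0653, 0.1082]
ee_rot: [0.0, 0.656, 0.755, 0.0]
contact_force: [1.3, -0.1, 3.0]
width: 0.0
gripper_force: 1.4
```

Call:
drive_tool(
  rows=[
    [0, 0, 0.04, 0],
    [0, 0, 0.08, 0],
    [0, 0, 0.08, 0],
    [0, 0, 0.08, 0],
    [0, 0, 0.08, 0],
    [0, 0, 0.08, 0],
    [0, 0, 0.08, 0],
    [0, 0, 0.08, 0],
  ],
)

```text
clock: 4.87
position: [0.6618, 0.0654, 0.1066]
ee_rot: [0.001, 0.656, 0.755, 0.0]
contact_force: [0.9, 0.6, 5.2]
width: -0.0003
gripper_force: 2.4
```

Call:
drive_tool(
  rows=[
    [0, 0, -0.4, 0],
    [0, 0, -0.8, 0],
    [-0.3, 0, -1, 0],
    [-0.8, 0.05, -1, 0],
    [-1.3, 0.05, -1, 0],
    [-1.7, 0.05, -1, 0],
    [-1.7, 0.05, -1, 0],
    [-1.7, 0.05, -1, 0],
  ],
)

```text
clock: 5.53
position: [0.6682, 0.0222, 0.1303]
ee_rot: [-0.001, 0.657, 0.754, -0.0]
contact_force: [0.1, 0.2, -0.3]
width: -0.0001
gripper_force: 0.0
```

```bash
python3 -c "
from h import *
togo([.668,.0235,.107],np.pi/2+.15)"
```

```text
t 5.53 at [0.66817641 0.02216593 0.13034162] yaw 1.7087 F [ 0.1  0.2 -0.3]
 shift units [0.05 0.   0.93] turn -0.12
```

Call:
drive_tool(
  rows=[
    [0, 0, 0.5, 0],
    [0, 0, 0.75, 0],
    [0, 0, 0.85, 0],
    [0, 0, 0.92, 0],
    [0, 0, 0.96, 0],
    [0, 0, 1, 0],
    [0, 0, 1, 0],
    [0, 0, 1, 0],
  ],
)

```text
clock: 6.2
position: [0.6682, 0.0238, 0.1065]
ee_rot: [-0.0, 0.656, 0.755, -0.0]
contact_force: [-2.9, 0.9, 3.2]
width: 0.0002
gripper_force: 1.9
```

Call:
drive_tool(
  rows=[
    [0, 0, 0.04, 0],
    [0, 0, 0.06, 0],
    [0, 0, 0.06, 0],
    [0, 0, 0.06, 0],
    [0, 0, 0.06, 0],
    [0, 0, 0.06, 0],
    [0, 0, 0.06, 0],
    [0, 0, 0.06, 0],
  ],
)

```text
clock: 6.87
position: [0.6683, 0.0238, 0.106]
ee_rot: [0.0, 0.656, 0.755, 0.0]
contact_force: [-3.9, 0.2, 7.4]
width: -0.0002
gripper_force: 4.7
```

Call:
drive_tool(
  rows=[
    [0, 0, -0.6, 0],
    [0, 0, -1.6, 0],
    [0, 0, -2.6, 0],
    [0.6, 0.7, -3.2, 0.2],
    [1.8, 1.7, -3.2, 0.4],
    [3, 2.7, -3.2, 0.7],
    [4.2, 3.7, -3.2, 0.7],
    [5.4, 4.7, -3.2, 0.7],
  ],
  grip=60,
)

```text
clock: 7.53
position: [0.7673, 0.1748, 0.1846]
ee_rot: [0.001, 0.683, 0.73, 0.001]
contact_force: [0.4, -0.8, 0.0]
width: 0.0601
gripper_force: 0.0
```

```bash
python3 - <<'E'
from h import *
togo([.487,.255,.19],np.pi/2+.07)
q,_=eyes.get_image("scene")
cv2.imwrite("pics/s2.png",cv2.resize(q[130:290,200:420],(800,582),interpolation=cv2.INTER_CUBIC)[...,::-1])
E
```

```text
t 7.53 at [0.76728949 0.17483797 0.18457558] yaw 1.6369 F [ 0.4 -0.8  0. ]
 shift units [  3.94 -10.97  -0.24] turn -0.04
```

View pics/s2.png

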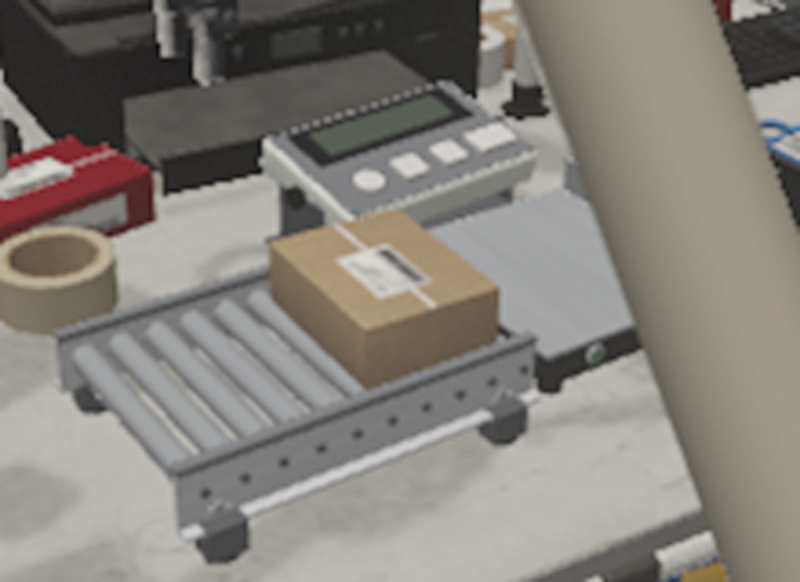

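The parcel hasn't moved and the keys are back up. My sideways step went the wrong way, over the free bench by the printer, and nothing was touched; now going back to behind the parcel.

Call:
drive_tool(
  rows=[
    [0.3, -1.4, -0.3, 0],
    [0.8, -2.9, -0.3, 0],
    [1.4, -4.4, -0.3, 0],
    [2, -5.9, -0.3, 0],
    [2.6, -7.4, -0.3, 0],
    [3.2, -8.9, -0.3, 0],
    [3.7, -10.2, -0.3, 0],
    [3.9, -11, -0.3, 0],
  ],
)

```text
clock: 8.25
position: [0.4812, 0.2533, 0.1918]
ee_rot: [-0.001, 0.683, 0.731, -0.0]
contact_force: [0.4, -0.7, 1.0]
width: 0.0602
gripper_force: 0.0
```

```bash
python3 - <<'E'
from h import *
togo([.487,.255,.1],np.pi/2+.07)
c=eyes.camera_info("wrist");p,d=eyes.get_image("wrist")
cv2.imwrite("pics/w2.png",p[...,::-1]); np.savez("w2.npz",p=p,d=d,R=c["R"],t=c["t"],f=[c["fx"],c["fy"],c["cx"],c["cy"]])
E
```

```text
t 8.25 at [0.48122234 0.25330239 0.19181785] yaw 1.6391 F [ 0.4 -0.7  1. ]
 shift units [0.05 0.24 3.67] turn -0.02
```

View pics/w2.png

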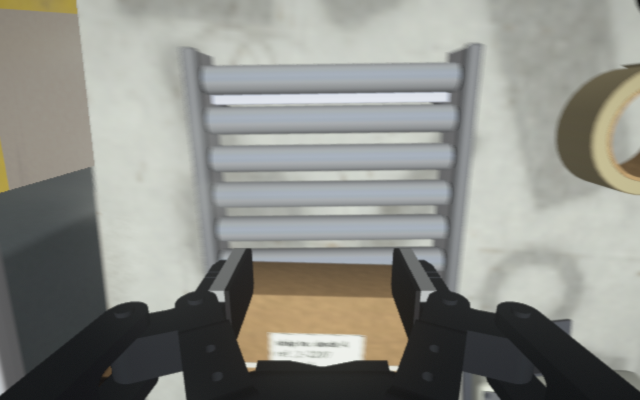

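```bash
python3 - <<'E'
from h import *
w=np.load("w2.npz");f=w["f"];ci=dict(R=w["R"],t=w["t"],fx=f[0],fy=f[1],cx=f[2],cy=f[3])
a=cast("w",[(202,79),(463,76),(217,228.5),(449,227)],.06,ci);print(a.round(4))
m1=(a[0]+a[1])/2;m2=(a[2]+a[3])/2;d=m1-m2;print(m1,m2,"yaw axis",np.arctan2(-d[0],d[1]),[np.arctan2(*(a[i+1]-a[i])[1::-1]) for i in(0,2)])
print("parcel rear",cast("w",[(256,262),(390,264)],.11,ci).round(4))
E
```

```text
[[0.3932 0.3311 0.06  ]
 [0.5704 0.3451 0.06  ]
 [0.4019 0.2228 0.06  ]
 [0.5791 0.2363 0.06  ]]
[0.48178888 0.33808464 0.06      ] [0.49052745 0.22954619 0.06      ] yaw axis 0.08033805370684756 [np.float64(0.07900282378694964), np.float64(0.07582460102348479)]
parcel rear [[0.441  0.2217 0.11  ]
 [0.5257 0.2262 0.11  ]]
```

Call:
drive_tool(
  rows=[
    [0, 0.1, 0.8, -0.05],
    [0, 0.2, 1.6, -0.1],
    [0, 0.27, 2.4, -0.1],
    [0, 0.27, 3, -0.1],
    [0, 0.27, 3.4, -0.1],
    [0, 0.27, 3.6, -0.1],
    [0, 0.27, 3.6, -0.1],
    [0, 0.27, 3.6, -0.1],
  ],
)

```text
clock: 8.97
position: [0.4924, 0.253, 0.1023]
ee_rot: [0.0, 0.679, 0.734, 0.0]
contact_force: [-0.3, -0.0, 0.4]
width: 0.0601
gripper_force: 0.0
```

```bash
python3 - <<'E'
from h import *
togo([.5065,.013,.1],np.pi/2+.078)
E
```

```text
t 8.97 at [0.49236808 0.25296988 0.10228666] yaw 1.648 F [-0.3 -0.   0.4]
 shift units [-9.61 -0.18  0.09] turn -0.01
```

Call:
drive_tool(
  rows=[
    [-0.3, -0.1, 0, 0],
    [-0.6, -0.15, 0, 0],
    [-0.8, -0.15, 0, 0],
    [-1, -0.15, 0, 0],
    [-1.2, -0.15, 0, 0],
    [-1.4, -0.15, 0, 0],
    [-1.6, -0.15, 0, 0],
    [-1.8, -0.15, 0, 0],
  ],
)

```text
clock: 9.63
position: [0.4916, 0.2077, 0.1021]
ee_rot: [-0.0, 0.68, 0.734, 0.0]
contact_force: [-0.8, 1.8, 0.1]
width: 0.06
gripper_force: 1.0
```

Call:
drive_tool(
  rows=[
    [-0.2, 0, 0, 0],
    [-0.4, 0, 0, 0],
    [-0.6, 0, 0, 0],
    [-0.8, 0, 0, 0],
    [-1, 0, 0, 0],
    [-1.2, 0, 0, 0],
    [-1.4, 0, 0, 0],
    [-1.6, 0, 0, 0],
  ],
)

```text
clock: 10.3
position: [0.4948, 0.1673, 0.1021]
ee_rot: [0.0, 0.679, 0.734, 0.0]
contact_force: [0.5, 1.6, 1.4]
width: 0.0603
gripper_force: 0.8
```

```bash
python3 - <<'E'
from h import *
togo([.5065,.013,.1],np.pi/2+.078)
q,_=eyes.get_image("scene")
cv2.imwrite("pics/s3.png",cv2.resize(q[130:290,200:420],(800,582),interpolation=cv2.INTER_CUBIC)[...,::-1])
E
```

```text
t 10.3 at [0.4948421  0.16728765 0.10206052] yaw 1.6481 F [0.5 1.6 1.4]
 shift units [-6.19 -0.01  0.08] turn -0.01
```

View pics/s3.png

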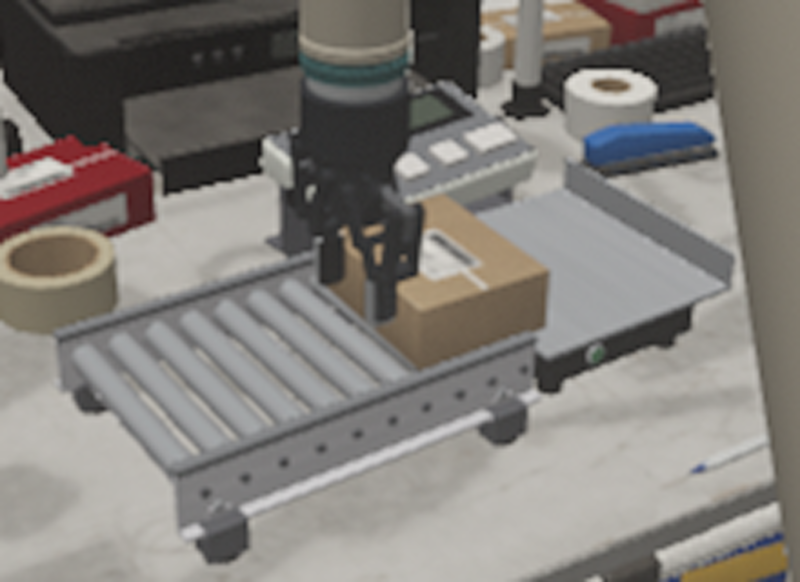

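The two fingertips sit flush on the parcel's rear face and it's moving straight. Carrying on.

Call:
drive_tool(
  rows=[
    [-0.2, 0, 0, 0],
    [-0.4, 0, 0, 0],
    [-0.6, 0, 0, 0],
    [-0.8, 0, 0, 0],
    [-1, 0, 0, 0],
    [-1.2, 0, 0, 0],
    [-1.4, 0, 0, 0],
    [-1.6, 0, 0, 0],
  ],
)

```text
clock: 11.02
position: [0.4974, 0.1277, 0.1017]
ee_rot: [-0.0, 0.679, 0.734, -0.0]
contact_force: [-0.4, 3.1, -1.5]
width: 0.0602
gripper_force: 1.1
```

Call:
drive_tool(
  rows=[
    [-0.2, 0, 0, 0],
    [-0.4, 0, 0, 0],
    [-0.6, 0, 0, 0],
    [-0.8, 0, 0, 0],
    [-1, 0, 0, 0],
    [-1.2, 0, 0, 0],
    [-1.4, 0, 0, 0],
    [-1.6, 0, 0, 0],
  ],
)

```text
clock: 11.68
position: [0.5008, 0.0876, 0.102]
ee_rot: [-0.0, 0.679, 0.734, -0.0]
contact_force: [0.4, 3.3, -1.7]
width: 0.0598
gripper_force: 1.3
```

Call:
drive_tool(
  rows=[
    [-0.2, 0, 0, 0],
    [-0.4, 0, 0, 0],
    [-0.6, 0, 0, 0],
    [-0.8, 0, 0, 0],
    [-1, 0, 0, 0],
    [-1.2, 0, 0, 0],
    [-1.4, 0, 0, 0],
    [-1.6, 0, 0, 0],
  ],
)

```text
clock: 12.35
position: [0.5039, 0.0478, 0.1021]
ee_rot: [0.0, 0.679, 0.734, 0.0]
contact_force: [-0.2, 1.5, -1.8]
width: 0.0603
gripper_force: 1.4
```

```bash
python3 - <<'E'
from h import *
togo([.5065,.013,.1],np.pi/2+.078)
E
```

```text
t 12.35 at [0.50392092 0.04776015 0.10205558] yaw 1.648 F [-0.2  1.5 -1.8]
 shift units [-1.39 -0.    0.08] turn -0.01
```

Call:
drive_tool(
  rows=[
    [-0.15, 0, 0, 0],
    [-0.3, 0, 0, 0],
    [-0.45, 0, 0, 0],
    [-0.6, 0, 0, 0],
    [-0.75, 0, 0, 0],
    [-0.9, 0, 0, 0],
    [-1, 0, 0, 0],
    [-1.1, 0, 0, 0],
  ],
)

```text
clock: 13.02
position: [0.506, 0.0205, 0.102]
ee_rot: [0.0, 0.679, 0.734, -0.0]
contact_force: [-0.2, 3.4, -1.7]
width: 0.0602
gripper_force: 1.5
```

Call:
drive_tool(
  rows=[
    [-0.05, 0, 0, 0],
    [-0.1, 0, 0, 0],
    [-0.15, 0, 0, 0],
    [-0.2, 0, 0, 0],
    [-0.2, 0, 0, 0],
    [-0.2, 0, 0, 0],
    [-0.2, 0, 0, 0],
    [-0.2, 0, 0, 0],
  ],
)

```text
clock: 13.68
position: [0.5064, 0.0156, 0.1021]
ee_rot: [0.0, 0.679, 0.734, -0.0]
contact_force: [0.3, 1.0, -1.0]
width: 0.0601
gripper_force: 0.6
```

Call:
drive_tool(
  rows=[
    [-0.04, 0, 0, 0],
    [-0.08, 0, 0, 0],
    [-0.12, 0, 0, 0],
    [-0.16, 0, 0, 0],
    [-0.16, 0, 0, 0],
    [-0.16, 0, 0, 0],
    [-0.16, 0, 0, 0],
    [-0.16, 0, 0, 0],
  ],
)

```text
clock: 14.35
position: [0.5067, 0.0117, 0.102]
ee_rot: [0.0, 0.679, 0.734, -0.0]
contact_force: [-0.4, 2.1, -0.8]
width: 0.0598
gripper_force: 1.2
```

Call:
drive_tool(
  rows=[
    [-0.04, 0, 0, 0],
    [-0.08, 0, 0, 0],
    [-0.12, 0, 0, 0],
    [-0.12, 0, 0, 0],
    [-0.12, 0, 0, 0],
    [-0.12, 0, 0, 0],
    [-0.12, 0, 0, 0],
    [-0.12, 0, 0, 0],
  ],
)

```text
clock: 15.02
position: [0.5067, 0.01, 0.1021]
ee_rot: [-0.001, 0.679, 0.734, 0.001]
contact_force: [-0.5, 7.0, 0.2]
width: 0.0599
gripper_force: 3.6
```

Call:
drive_tool(
  rows=[
    [-0.04, 0, 0, 0],
    [-0.06, 0, 0, 0],
    [-0.06, 0, 0, 0],
    [-0.06, 0, 0, 0],
    [-0.06, 0, 0, 0],
    [-0.06, 0, 0, 0],
    [-0.06, 0, 0, 0],
    [-0.06, 0, 0, 0],
  ],
)

```text
clock: 15.68
position: [0.5065, 0.0099, 0.1021]
ee_rot: [-0.002, 0.679, 0.734, 0.001]
contact_force: [-0.9, 12.3, 0.9]
width: 0.0602
gripper_force: 5.8
```

Call:
drive_tool(
  rows=[
    [0.06, 0, 0, 0],
    [0.15, 0, 0, 0],
    [0.4, 0, 0, 0],
    [0.9, 0, 0, 0],
    [1.4, 0, 0, 0],
    [1.5, 0, -0.8, 0],
    [1.5, 0, -2, 0],
    [1.5, 0, -3.2, 0],
  ],
)

```text
clock: 16.35
position: [0.5031, 0.046, 0.1821]
ee_rot: [-0.001, 0.679, 0.734, -0.001]
contact_force: [0.8, 0.2, 0.6]
width: 0.0601
gripper_force: 0.0
```

```bash
python3 - <<'E'
from h import *
togo([.6865,-.069,.13],np.pi/2+.182)
for n in("scene","side"):
    q,d=eyes.get_image(n);np.savez(n+"4.npz",p=q,d=d)
    if n=="side": b=cv2.resize(q[165:255,255:400],None,fx=5.5,fy=5.5,interpolation=cv2.INTER_CUBIC)
cv2.imwrite("pics/s4.png",b[...,::-1])
E
```

```text
t 16.35 at [0.5031366  0.04596366 0.18211411] yaw 1.6493 F [0.8 0.2 0.6]
 shift units [-5.16  6.96  2.06] turn -0.99
```

View pics/s4.png

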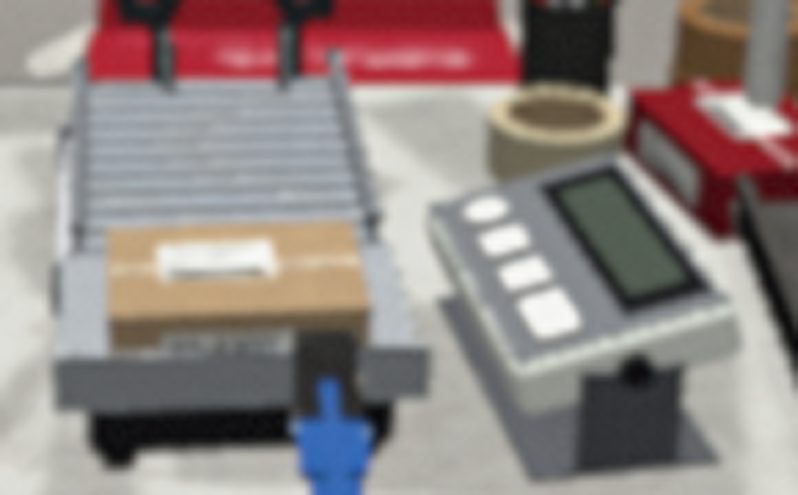

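The parcel lies on the plate, square against the stop, with the fingers clear of it. Next is the wide key.

Call:
drive_tool(
  rows=[
    [-0.4, 1.2, 0, -0.2],
    [-1, 2.4, 0, -0.4],
    [-1.8, 3.6, 0, -0.6],
    [-2.8, 4.6, 0, -0.8],
    [-3.8, 5.6, 0, -1],
    [-4.6, 6.5, 0.5, -1],
    [-5.15, 6.9, 1.2, -1],
    [-5.15, 6.9, 2, -1],
  ],
  grip=0,
)

```text
clock: 17.12
position: [0.6898, -0.0729, 0.1311]
ee_rot: [0.003, 0.641, 0.768, 0.0]
contact_force: [0.0, 0.6, -0.6]
width: 0.0003
gripper_force: 0.0
```

```bash
python3 - <<'E'
from h import *
togo([.686,-.069,.1062],np.pi/2+.182)
f2=lambda L:np.array(L)/5.5+[255,165]-.4
a=cast("side",f2([(110,318),(367,308),(362,225),(110,232)]),.1085);print(a.round(4),a.mean(0))
o=np.array([.510,-.018]);r=a[:,:2]-o;c,s=np.cos(.078),np.sin(.078);print((r@np.array([[c,-s],[s,c]])).round(4))
E
```

```text
t 17.12 at [ 0.68977062 -0.07294811  0.13106546] yaw 1.751 F [ 0.   0.6 -0.6]
 shift units [ 0.19 -0.12  0.99] turn -0.02
[[ 0.4497 -0.1173  0.1085]
 [ 0.5846 -0.1056  0.1085]
 [ 0.5842 -0.0032  0.1085]
 [ 0.4414 -0.0132  0.1085]] [ 0.51501154 -0.05982604  0.1085    ]
[[-0.0678 -0.0943]
 [ 0.0676 -0.0932]
 [ 0.0752  0.009 ]
 [-0.068   0.0102]]
```

Call:
drive_tool(
  rows=[
    [0.05, -0.03, 0.3, 0],
    [0.1, -0.05, 0.6, 0],
    [0.1, -0.05, 0.75, 0],
    [0.1, -0.05, 0.85, 0],
    [0.1, -0.05, 0.92, 0],
    [0.1, -0.05, 0.98, 0],
    [0.1, -0.05, 1.02, 0],
    [0.1, -0.05, 1.02, 0],
  ],
)

```text
clock: 17.78
position: [0.6848, -0.0675, 0.1076]
ee_rot: [0.001, 0.64, 0.768, 0.001]
contact_force: [-1.2, 1.9, 2.7]
width: -0.0001
gripper_force: 1.4
```

Call:
drive_tool(
  rows=[
    [0, 0, 0.04, 0],
    [0, 0, 0.08, 0],
    [0, 0, 0.1, 0],
    [0, 0, 0.12, 0],
    [0, 0, 0.12, 0],
    [0, 0, 0.12, 0],
    [0, 0, 0.12, 0],
    [0, 0, 0.12, 0],
  ],
)

```text
clock: 18.45
position: [0.6852, -0.0676, 0.1059]
ee_rot: [0.001, 0.64, 0.768, 0.001]
contact_force: [-1.9, 3.1, 9.9]
width: -0.0004
gripper_force: 5.2
```

Fully down at 9.9 N. Lifting clear.

Call:
drive_tool(
  rows=[
    [0, 0, -0.5, 0],
    [0, 0, -1.2, 0],
    [0, 0, -2, 0],
    [0, 0, -3, 0],
    [0, 0, -4, 0],
    [0, 0, -4, 0],
    [0, 0, -4, 0],
    [0, 0, -4, 0],
  ],
)

```text
clock: 19.12
position: [0.6839, -0.0685, 0.2027]
ee_rot: [-0.0, 0.64, 0.768, -0.001]
contact_force: [0.3, -0.4, -0.1]
width: 0.0001
gripper_force: 0.0
```

```bash
python3 - <<'E'
from h import *
togo([.686,-.069,.2],np.pi/2+.182)
q,d=eyes.get_image("side");b=np.load("side4.npz")["p"]
df=np.abs(q.astype(int)-b).sum(2)[175:255,262:330];print("parcel/plate diff px",(df>60).sum())
cv2.imwrite("pics/s5.png",cv2.resize(q[165:300,230:420],None,fx=4,fy=4,interpolation=cv2.INTER_CUBIC)[...,::-1])
E
```

```text
t 19.12 at [ 0.68390382 -0.06845804  0.20268777] yaw 1.7526 F [ 0.3 -0.4 -0.1]
 shift units [-0.04  0.08  0.11] turn -0.0
parcel/plate diff px 67
```

View pics/s5.png

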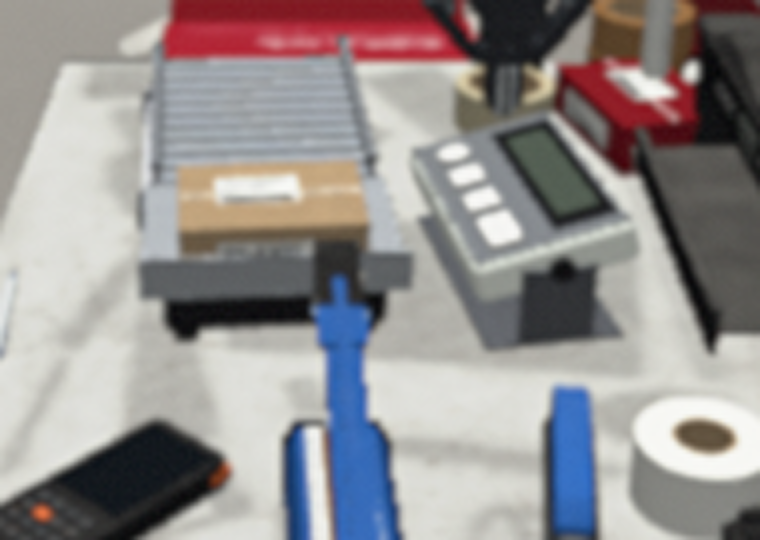

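The parcel is still square against the stop, all keys are up, the arm is clear and the bystanders are untouched. Handing it in.

```bash
python3 -c "
from h import *
print(order.sign_off())"
```

```text
the job is handed in; nothing more can be done
None
```

The job is handed in at about 19 s: power and zero keys tapped, the parcel pushed square against the stop and released, and the print key tapped, judged from force readings and camera views since the display showed nothing readable.

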